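Turn a bearing ball under the bench magnifier

TASK

Swing the bench magnifier in until its lens is centred over the blue dish and leave it standing there. Then lift the dish off its rest by the red handle and, once it is clear, give it a quarter turn (either way), keeping it level so that the steel ball stays in the middle of the dish; never touch the ball, and leave the other tooling on the bench where it stands. Finish while still holding the dish: level and still, centred under the lens, with the ball about 10 cm below the glass.

Things in the scene. Friction and masses are not known exactly. Their poses are not given: they have to be found in the camera images.
- magnifier: bench magnifier, fixed: round grey base (150 mm across) with an upright steel pillar 20 mm thick and about 300 mm tall. Origin: centre of the base's underside; the boom turns about the pillar's axis, the vertical line through this origin. At yaw 0 its x axis points away from the robot.
- boom (a joint): swing of the magnifier's boom about the pillar (rad). 0: the boom points along the base's -x axis; it grows as the lens swings towards the base's +y side (clockwise seen from above). Range -0.7 to 1.4, starts at 0.78 to 1.0. Stiff: it takes about 2 N at the grip to move it and stays where it is left.
- lens (a point): centre of the magnifier's glass, 200 mm from the pillar's axis, always 245 mm above the bench. Glass 93 mm across in a round white head 120 mm across, from 233 to 260 mm above the bench.
- boom_grip (a point): middle of the upper part of the upright red grip on the magnifier's head, a post 14 mm thick from 256 to 306 mm above the bench, 270 mm from the pillar's axis (on the head's outer end); this point is 290 mm above the bench. Pinch it from above, or push it.
- stand: dish rest, fixed: aluminium pedestal 88 mm across, its top 30 mm above the bench; on its -x side, 85 mm from its axis, an upright fork (24 mm wide, tips 47 mm high) takes the steel shank of the dish's handle. Origin: centre of its underside, within 6 mm of the circle the lens swings on. Its -x axis points within 0.45 rad of world -x (towards the robot).
- dish: blue shallow dish, 110 mm across, 16 mm high, 0.11 kg, with a straight handle along its own -x axis. Origin: centre of its flat underside; z up. It starts on the stand with its origin 30 mm above the bench and its axes parallel to the stand's. The seat is nearly flat (5 mm radius), then the floor slopes up at 5 degrees to 20 mm radius, 11 degrees to 36 mm and 22 degrees to the rim.
- dish_seat (a point): middle of the dish's upper face, 3 mm above its underside, where the ball sits.
- dish_grip (a point): middle of the red part of the handle, 140 mm from the dish's axis along its -x, 12 mm above the dish's underside. The red part is 70 mm long, 14 mm wide, 12 mm high; between it and the dish runs a thin steel shank (8 x 6 mm) in the stand's fork.
- ball: polished steel bearing ball, 25 mm across, 64 g, loose in the middle of the dish. Origin: its centre (15.5 mm above the dish's underside).
- collet_a: bystander: steel taper collet, 33 mm across, 40 mm high, standing beside the stand
- collet_b: bystander: greyer steel taper collet, 33 mm across, 40 mm high, standing beside the stand
- collet_long: bystander: dark spring collet with a brass band, 41 mm across, 72 mm high, standing
- toolholder: bystander: steel milling taper standing on its nose, 63 mm across, 130 mm high
- carton_yellow: bystander: yellow carton 75 x 45 x 40 mm with a white label
- carton_brown: bystander: brown carton 90 x 60 x 45 mm with pale tape
- spanner: bystander: steel spanner lying flat, 190 mm long
Things that resemble listed ones, but are neither listed nor needed, are in the scene too. There is more than one size of the dish; the one meant has the size given above. Leave any yellow look-alike of the stand alone.

How it is judged:
On the way, in this order (a step that is already met when the one before it is completed fails the run):
1. the lens stands centred over the dish, which is still on its rest (horizontal distance between lens and dish_seat below 0.02 m and z of dish in the frame of stand below 0.034 m and horizontal distance between dish and stand below 0.01 m and velocity of joint boom between -0.05 and 0.05 rad/s), for 0.3 s.
2. the dish is held by its handle clear above its rest, not turned yet (z of dish in the frame of stand above 0.042 m and angle between the x axis of dish and the x axis of stand, either way round below 0.35 rad and distance between the grasp point and dish_grip below 0.045 m and contact force between dish and stand below 0.05 N), for 0.1 s.
At the end, for the whole second after the job is handed in: Held by the handle, touching only gripper and ball: dish quarter-turned from the fork (within 11 deg), tilt under 5 deg, still, within 20 mm of plumb under the lens, which is within 25 mm over the stand; ball within 11 mm of the dish's middle, its centre 80 to 120 mm below the glass (horizontal distance between lens and stand below 0.025 m and horizontal distance between dish_seat and lens below 0.02 m and z of ball in the frame of lens between -0.12 and -0.08 m and angle between the x axis of dish and the x axis of stand, either way round above 1.37 rad and angle between dish's own z axis and vertical below 0.09 rad and horizontal distance between ball and dish_seat below 0.011 m and z of ball in the frame of dish between 0.012 and 0.02 m and linear speed of dish below 0.02 m/s and linear speed of ball below 0.03 m/s and contact force between dish and the fingers above 1 N and distance between the grasp point and dish_grip below 0.045 m and contact force between dish and stand below 0.05 N and contact force between dish and magnifier below 0.05 N); the arm keeps its last pose, push and grip.
It fails at once if the ball rolled more than 25 mm from the middle of the dish (horizontal distance between ball and dish_seat above 0.025 m).
It fails at once if the dish was tilted more than 12 degrees (angle between dish's own z axis and vertical above 0.21 rad).
It fails at once if the robot touched the ball (contact force between ball and the fingers above 0.1 N or contact force between ball and the arm above 0.1 N).
It fails at once if other tooling was pushed away (distance of any of collet_a, collet_b, collet_long, toolholder, carton_yellow, carton_brown, spanner from where it was at the start of the episode above 0.02 m).
It also fails if it takes over 72 s, if anything falls off the work surface, if the arm or the gripper's body presses on something with over 40 N, if the wrist force passes 120 N, or if a joint passes its speed limit or range.

ROBOT

A 6-joint arm with a two-finger parallel gripper is mounted at the origin on the work surface. World frame = base frame: x ahead of the robot, y to its left, z up, the work surface at z = 0. Lengths are in m, angles in rad, forces in N, time in s.
With the tool pointing down it reaches from about 0.35 to 0.775 m from the base axis. Payload 7.3 kg.
Tool frame: the origin (TCP) lies on the mounting face of the last link; the fingertips stand 178 mm ahead of it and the grasp point (between the pads) lies 159 mm ahead of it (robot.grip_depth is the distance from the TCP to the grasp point, in m); z points along the fingers, y is the line along which they close (so a half turn about z gives the same grasp; the last joint's range is limited). The gripper opens to 92 mm and grips with 3 to 60 N. Pads are 19 mm wide; open, the fingers measure 130 mm over their backs; the gripper's body (75 mm by 190 mm) begins 47 mm behind the grasp point.
Start: joints at [0.974, 0.342, 1.524, -0, 1.275, -0.146], TCP at [0.229, 0.473, 0.405] pointing down, gripper open.
Joint ranges: [-2.53, 2.53], [-0.77, 2.02], [0.04, 2.7], [-1, 4.14], [0.28, 2.66], [-3.11, 3.11]. Speed limits (rad/s): [2.57, 2.57, 3.14, 3.14, 3.14, 3.14].

INTERFACE

Orientations are given as [roll, pitch, yaw] about the fixed x, y, z axes, in that order (R = Rz(yaw) Ry(pitch) Rx(roll)).
In Python, from cell import observe, cams, robot, models gives the robot as it stands.
- The arm moves only by the shell command python3 -m jog 'ROWS' [FORCE]. ROWS is JSON, a list of rows, each a list of 3 entries, a list of its own where there are three numbers: the shift along the tool's x, y, z each as a share of 0.4 m, from -1 to 1, then the turn about the tool's z as a share of pi rad, from -1 to 1, then the closure, from 0 (fully open) to 1 (shut). In form: [[[x, y, z], turn, jaw], ...]. A call has 1 to 12 rows; each row is the pose to reach, as a shift and turn from the pose commanded when the call began, along the tool's axes at that moment, turning the shorter way round; what a row does not reach only later rows make up. A row lasts 1/8 s, in which the tool goes at most 62.5 mm and 10.7 degrees, less where a joint would pass 70% of its speed; a pose out of reach is approached as far as the arm can. A call with a number of a shift or a turn outside -1 to 1 is refused whole. A call with a gripper value outside its range is refused whole. The fingers move at their own pace and stop on an object; FORCE is the grip in N (left out, the last holds). Time passes only in rows, so rows that repeat a pose let the fingers close. It gives the time, the measured TCP pose, the force, the opening and the grip force at its end, in the units of the state.
- observe(): the state, without advancing time (a new reading comes with each control period).
- cams.read_camera(name): name is "scene" or "top"; returns the picture (384x512x3 uint8, red, green, blue); there is no depth.
- cams.camera_model(name): a dict with "camera_matrix" (3x3 intrinsics, pixels), "k1" (the pictures are not rectified: a ray, as slopes to the right and down, at radius r is drawn at 1 + k1 r^2 times it, then the intrinsics apply), "pose" (4x4, takes a point from camera to world coordinates). Camera axes: x right, y down, z forward; pixel columns grow to the right and rows downward; lengths in m; the calibration is good to about 2 mm. A picture is of the moment at which its call begins. camera_model takes no time and is no camera call.
- robot.hand_in(): hands the job in; it is judged then, once.
Trained networks look in the newest picture that a camera, given by its name, has taken for a name from the list of things; names that differ only in an ending like _2 or _b are one class to them, and where a whole thing is asked for, a point or a joint stands for the part that bears it (a point fixed in the world has none). Each returns a list of dicts, best first, with "confidence" (0 to 1); they miss things now and then, are a little off and sometimes report something else, mostly with a low value. They report only what shows in the picture. A call takes as long as a camera call. They do not tell look-alikes from the thing itself.
- models.find_in(target, camera): "position" ([x, y, z] in m, in world coordinates, good to about 4 mm: the middle of the surface that is visible of it).
- models.pinpoint(target, camera): "position" ([x, y, z] in m, in world coordinates, good to about 4 mm: a listed point, or the origin of a listed thing).
The state is a dict: "time": time; "qpos": joint angles; "qvel": joint speeds; "joint_efforts": joint torques, N m; "tool_pos": TCP position; "tool_rot": TCP orientation; "contact_force": force on the tool from outside, world axes, zero at the start; "torque": the same for the moment, N m; "opening": finger opening in m; "grip_force": force on a finger pad.
Only numpy, scipy, OpenCV 4.12 (cv2) and the standard library are available. Lean on these libraries where they do the work, as an engineer would, in place of code of your own. Each camera call takes 0.05 s, during which the arm holds its last target. There are 200 camera calls.

## Working session

There is one attempt and no reset: what is moved stays moved. The work goes in short steps, Python scripts to look and compute and a shell command to move; the robot and the scene stay as the last step left them, time stands still between calls to the robot, and variables do not carry over. Pictures are saved under pics/ and viewed, at most 10 in all, crops included, and the job is handed in when it is done.

```bash
ls; mkdir -p pics
cat > h.py <<'E'
import numpy as np, cv2
from cell import observe, cams, robot, models
def snap(c,fn):
    im=cams.read_camera(c); cv2.imwrite('pics/'+fn,im[:,:,::-1]); return im
E
python3 - <<'E'
from h import *
s=observe(); print(s['time'],s['tool_pos'],s['tool_rot'],s['opening'])
a=snap('top','top0.png'); b=snap('scene','scene0.png')
for c in ('top','scene'):
    m=cams.camera_model(c); print(c,np.round(m['pose'],3).tolist(),np.round(m['camera_matrix'],1).tolist(),m['k1'])
    for t in ['magnifier','lens','boom_grip','stand','dish','dish_seat','dish_grip','ball','collet_a','collet_long','toolholder','carton_yellow','carton_brown','spanner']:
        print(t,[(np.round(d['position'],3).tolist(),round(d['confidence'],2)) for d in models.pinpoint(t,c)])
print(observe()['time'])
E
```

```text
pics
0.0 [0.22863889 0.4724395  0.40402532] [-3.14003473e+00 -2.33524301e-04  2.69078387e+00] 0.0918517454318293
top [[-0.001, -0.992, 0.124, 0.423], [-1.0, -0.001, -0.013, 0.001], [0.013, -0.124, -0.992, 1.4], [0.0, 0.0, 0.0, 1.0]] [[361.8, 0.0, 253.1], [0.0, 361.8, 190.9], [0.0, 0.0, 1.0]] 0.01906699910966353
magnifier [([0.763, -0.06, -0.003], 0.7), ([0.498, 0.399, 0.002], 0.67)]
lens [([0.648, 0.102, 0.247], 0.81)]
boom_grip [([0.609, 0.157, 0.29], 0.67)]
stand [([0.43, -0.069, 0.046], 0.45)]
dish [([0.368, 0.176, 0.001], 0.96), ([0.569, -0.046, 0.034], 0.61)]
dish_seat [([0.565, -0.051, 0.032], 0.84), ([0.37, 0.175, 0.003], 0.58)]
dish_grip [([0.428, -0.07, 0.041], 0.86), ([0.452, 0.11, 0.013], 0.77)]
ball [([0.569, -0.052, 0.042], 0.4)]
collet_a [([0.585, -0.196, 0.004], 0.62), ([0.539, 0.07, -0.001], 0.37)]
collet_long [([0.4, 0.307, -0.001], 0.53)]
toolholder [([0.64, -0.388, -0.0], 0.62), ([0.664, 0.295, -0.003], 0.48)]
carton_yellow [([0.448, -0.388, -0.005], 0.7)]
carton_brown [([0.636, -0.388, -0.001], 0.82), ([0.567, -0.049, 0.035], 0.32)]
spanner [([0.501, 0.397, -0.003
[... 308 characters left out ...]
0.61, 0.161, 0.29], 0.64)]
stand [([0.567, -0.045, 0.004], 0.82), ([0.69, 0.133, -0.0], 0.7)]
dish [([0.372, 0.174, 0.004], 0.78), ([0.49, 0.395, 0.003], 0.17)]
dish_seat [([0.568, -0.05, 0.034], 0.68), ([0.368, 0.172, 0.007], 0.51)]
dish_grip [([0.43, -0.073, 0.039], 0.66), ([0.647, 0.103, 0.248], 0.53)]
ball [([0.565, -0.048, 0.047], 0.38)]
collet_a [([0.584, -0.194, 0.005], 0.59), ([0.539, 0.073, 0.003], 0.44), ([0.646, 0.102, 0.251], 0.25)]
collet_long [([0.401, 0.305, 0.0], 0.65)]
toolholder [([0.67, 0.293, 0.002], 0.89)]
carton_yellow [([0.444, -0.384, 0.004], 0.76), ([0.567, -0.047, 0.002], 0.38)]
carton_brown [([0.638, -0.386, -0.003], 0.94)]
spanner [([0.497, 0.4, 0.001], 0.64)]
1.5
```

Run:
```python
import cv2,numpy as np
a=cv2.imread('pics/top0.png');b=cv2.imread('pics/scene0.png')
cv2.imwrite('pics/top0b.png',cv2.resize(a,(800,600)));cv2.imwrite('pics/scene0b.png',cv2.resize(b,(800,600)))
```

```text
(no output)
```

View pics/top0b.png

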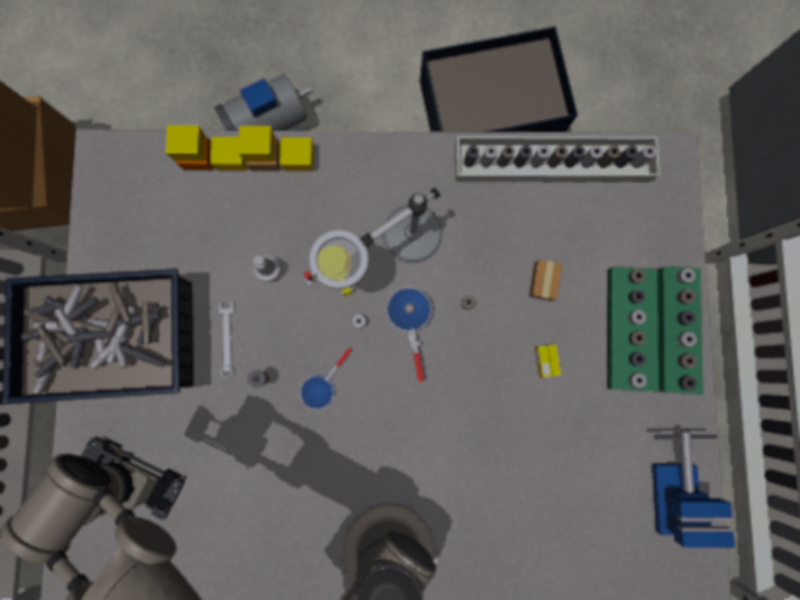

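View pics/scene0b.png

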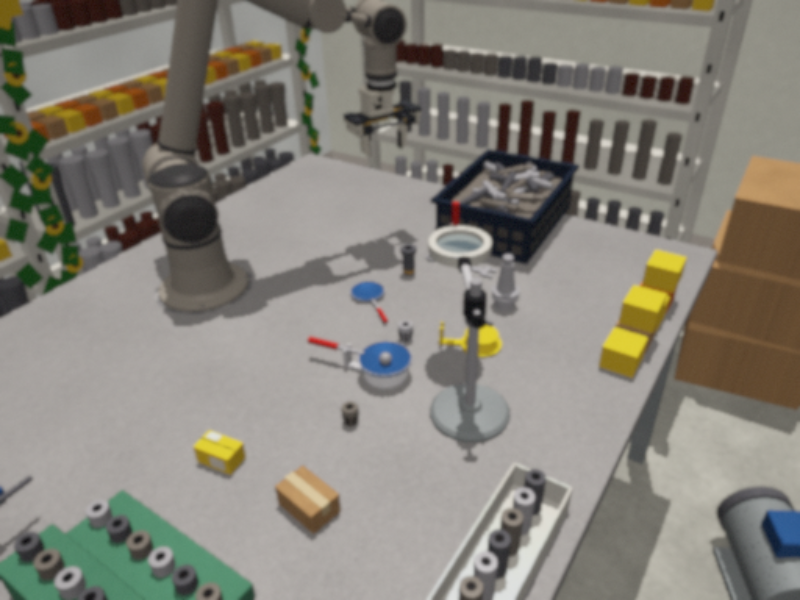

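The top view shows the blue 110 mm dish with the ball at about (409,309), its red handle at (420,368), the lens at (338,258) and the pillar base at (412,230). The small dish at (317,392) and the yellow look-alike stand under the lens are decoys. The scene view agrees: the boom grip stands at (457,212) and the dish at (386,358).

```bash
cat >> h.py <<'E'
from scipy.spatial.transform import Rotation as R
def rel(pts, base=None):
    """pts: (x,y,z grasp, yaw) world -> shares from the present pose"""
    s=observe(); Rm=R.from_euler('xyz',s['tool_rot']).as_matrix(); y0=np.arctan2(Rm[1,0],Rm[0,0])
    print('pose',np.round(s['tool_pos'],4),'yaw',round(y0,3),'t',s['time'])
    for x,y,z,w in pts:
        d=Rm.T@(np.array([x,y,z+robot.grip_depth])-s['tool_pos'])/0.4
        t=-((w-y0+np.pi)%(2*np.pi)-np.pi)/np.pi
        print('[[%.3f,%.3f,%.3f],%.3f]'%(*d,t))
E
python3 - <<'E'
from h import *
rel([(.2286,.4724,.36,2.69),(.608,.160,.36,2.188),(.608,.160,.29,2.188)])
E
```

```text
pose [0.2287 0.4726 0.4047] yaw 2.691 t 1.5
[[0.000,-0.000,-0.286],0.000]
[[-1.194,-0.290,-0.286],0.160]
[[-1.194,-0.290,-0.111],0.160]
```

```bash
python3 -m jog '[[[0,0,-0.15],0,0],[[0,0,-0.286],0,0],[[-0.15,-0.04,-0.286],0.02,0],[[-0.3,-0.073,-0.286],0.05,0],[[-0.45,-0.11,-0.286],0.08,0],[[-0.6,-0.146,-0.286],0.11,0],[[-0.75,-0.182,-0.286],0.14,0],[[-0.9,-0.22,-0.286],0.16,0],[[-0.95,-0.23,-0.286],0.16,0],[[-0.95,-0.23,-0.286],0.16,0]]'
python3 - <<'E'
from h import *
cams.read_camera('top');cams.read_camera('scene')
for c in ('top','scene'):
    for t in ['lens','boom_grip','magnifier','stand']: print(t,[(np.round(d['position'],3).tolist(),round(d['confidence'],2)) for d in models.pinpoint(t,c)])
rel([(.608,.160,.36,2.188),(.608,.160,.29,2.188)])
E
```

```text
time: 2.75
tool_pos: [0.5313, 0.2236, 0.5186]
tool_rot: [-3.141, -0.001, 2.187]
contact_force: [0.1, 1.2, -0.2]
opening: 0.0915
grip_force: 0.0
lens [([0.647, 0.103, 0.245], 0.56)]
boom_grip [([0.61, 0.16, 0.289], 0.95)]
magnifier [([0.762, -0.063, 0.002], 0.69)]
stand []
lens []
boom_grip [([0.61, 0.16, 0.29], 0.83), ([0.761, -0.061, 0.002], 0.66)]
magnifier [([0.76, -0.06, -0.001], 0.58)]
stand [([0.569, -0.048, 0.004], 0.82), ([0.691, 0.134, -0.003], 0.78)]
pose [0.5302 0.2247 0.5194] yaw 2.189 t 3.25
[[-0.244,0.065,0.000],0.000]
[[-0.244,0.065,0.175],0.000]
```

```bash
python3 -m jog '[[[-0.12,0.03,0],0,0],[[-0.246,0.065,0],0,0],[[-0.246,0.065,0.06],0,0],[[-0.246,0.065,0.12],0,0],[[-0.246,0.065,0.175],0,0],[[-0.246,0.065,0.175],0,0],[[-0.246,0.065,0.175],0,1],[[-0.246,0.065,0.175],0,1],[[-0.246,0.065,0.175],0,1],[[-0.246,0.065,0.175],0,1],[[-0.246,0.065,0.175],0,1],[[-0.246,0.065,0.175],0,1]]' 20
python3 - <<'E'
from h import *
s=observe();p=np.array([.762,-.060]); g=s['tool_pos'][:2]-p; print(np.hypot(*g),np.arctan2(g[1],g[0]),s['opening'],s['contact_force'])
d=np.array([.567,-.049])-p; a1=np.arctan2(d[1],d[0]); a0=np.arctan2(g[1],g[0]); r=np.hypot(*g); print(a0,a1,np.hypot(*d))
w0=R.from_euler('xyz',s['tool_rot']).as_euler('xyz')[2]
rel([(*(p+r*np.array([np.cos(a),np.sin(a)])),s['tool_pos'][2]-robot.grip_depth,w0+a-a0) for a in np.linspace(a0,a1,11)[1:]])
E
```

```text
time: 4.75
tool_pos: [0.6088, 0.159, 0.4492]
tool_rot: [3.142, -0.0, 2.188]
contact_force: [-0.4, 0.4, -0.6]
opening: 0.0365
grip_force: 0.0
0.2672429602628392 2.1811715933451 0.03654768679636415 [-0.40707633  0.39322839 -0.56475059]
2.1811715933451 3.085242117877151 0.1953100099841276
pose [0.6088 0.159  0.4492] yaw 2.188 t 4.75
[[-0.002,-0.060,-0.000],-0.029]
[[-0.010,-0.120,-0.000],-0.058]
[[-0.023,-0.179,-0.000],-0.086]
[[-0.042,-0.237,-0.000],-0.115]
[[-0.065,-0.292,-0.000],-0.144]
[[-0.094,-0.346,-0.000],-0.173]
[[-0.127,-0.396,-0.000],-0.201]
[[-0.164,-0.443,-0.000],-0.230]
[[-0.206,-0.487,-0.000],-0.259]
[[-0.251,-0.527,-0.000],-0.288]
```

```bash
python3 -m jog '[[[0,0,0],0,1],[[0,0,0],0,1],[[0,0,0],0,1],[[0,0,0],0,1],[[0,0,0],0,1],[[0,0,0],0,1]]' 20; python3 -m jog '[[[-0.002,-0.06,0],-0.029,1],[[-0.01,-0.12,0],-0.058,1],[[-0.023,-0.179,0],-0.086,1],[[-0.042,-0.237,0],-0.115,1],[[-0.065,-0.292,0],-0.144,1],[[-0.094,-0.346,0],-0.173,1],[[-0.127,-0.396,0],-0.201,1],[[-0.164,-0.443,0],-0.23,1],[[-0.206,-0.487,0],-0.259,1],[[-0.251,-0.527,0],-0.288,1],[[-0.251,-0.527,0],-0.288,1],[[-0.251,-0.527,0],-0.288,1]]' 20
python3 - <<'E'
from h import *
snap('top','t1.png');snap('scene','s1.png')
for c in ('top','scene'):
    for t in ['lens','boom_grip','magnifier','dish_seat']: print(t,[(np.round(d['position'],3).tolist(),round(d['confidence'],2)) for d in models.pinpoint(t,c)])
E
```

```text
time: 5.5
tool_pos: [0.6088, 0.159, 0.4491]
tool_rot: [-3.141, -0.0, 2.188]
contact_force: [-0.9, -0.8, -0.0]
opening: 0.0135
grip_force: 20.0
time: 7.0
tool_pos: [0.4956, -0.0452, 0.4491]
tool_rot: [-3.141, 0.002, 3.092]
contact_force: [5.3, -2.9, -3.5]
opening: 0.0136
grip_force: 20.0
lens [([0.563, -0.046, 0.245], 0.81)]
boom_grip []
magnifier [([0.764, -0.062, 0.001], 0.77)]
dish_seat [([0.372, 0.173, 0.004], 0.76), ([0.765, -0.062, 0.003], 0.46)]
lens [([0.559, -0.05, 0.25], 0.79), ([0.402, 0.305, -0.0], 0.62)]
boom_grip [([0.498, -0.044, 0.291], 0.8)]
magnifier [([0.759, -0.059, -0.001], 0.71)]
dish_seat [([0.569, -0.051, 0.037], 0.94), ([0.367, 0.172, 0.006], 0.56)]
```

```bash
python3 -m jog '[[[0,0,0],0,0.5],[[0,0,0],0,0.5],[[0,0,0],0,0.5],[[0,0,0],0,0.5],[[0,0,0],0,0.5],[[0,0,-0.05],0,0.5],[[0,0,-0.12],0,0.5],[[0,0,-0.2],0,0.5],[[0.1,0,-0.2],0,0.3],[[0.2,0,-0.2],0.05,0],[[0.3,0,-0.2],0.1,0],[[0.3,0,-0.2],0.1,0]]'
python3 - <<'E'
from h import *
for i in range(3):
  snap('top',f't2{i}.png');snap('scene',f's2{i}.png')
  for c in ('top','scene'):
    for t in ['lens','boom_grip','stand','dish_grip','dish_seat']: print(c,t,[(np.round(d['position'],3).tolist(),round(d['confidence'],2)) for d in models.pinpoint(t,c)][:2])
a=cv2.imread('pics/t20.png')[80:290,180:400];b=cv2.imread('pics/s20.png')[110:300,150:390]
cv2.imwrite('pics/c2.png',np.hstack([cv2.resize(a,(400,400)),cv2.resize(b,(400,400))]))
print(observe()['time'])
E
```

```text
time: 9.0
tool_pos: [0.3733, -0.0387, 0.5298]
tool_rot: [3.141, 0.002, 2.778]
contact_force: [0.2, 0.5, 0.8]
opening: 0.0812
grip_force: 0.0
top lens [([0.565, -0.052, 0.244], 0.77)]
top boom_grip [([0.495, -0.045, 0.294], 0.9)]
top stand [([0.687, 0.142, 0.001], 0.64)]
top dish_grip [([0.45, 0.108, 0.011], 0.79), ([0.432, -0.067, 0.043], 0.64)]
top dish_seat [([0.372, 0.174, 0.004], 0.73), ([0.568, -0.047, 0.033], 0.49)]
scene lens [([0.564, -0.051, 0.246], 0.72), ([0.402, 0.305, -0.002], 0.34)]
scene boom_grip [([0.496, -0.045, 0.29], 0.66)]
scene stand [([0.638, -0.389, -0.001], 0.69), ([0.57, -0.047, 0.008], 0.68)]
scene dish_grip [([0.432, -0.07, 0.043], 0.87), ([0.455, 0.11, 0.01], 0.42)]
scene dish_seat [([0.568, -0.048, 0.033], 0.63), ([0.367, 0.172, 0.007], 0.53)]
top lens [([0.562, -0.052, 0.245], 0.78), ([0.666, 0.295, -0.003], 0.44)]
top boom_grip [([0.497, -0.044, 0.293], 0.85)]
top stand [([0.686, 0.141, -0.0], 0.79), ([0.4, 0.306, -0.0], 0.28)]
top dish_grip [([0.454, 0.112, 0.008], 0.65), ([0.428, -0.07, 0.042], 0.54)]
top dish_seat [([0.372, 0.172, 0.001], 0.94), ([0
[... 332 characters left out ...]
, -0.046, 0.034], 0.91), ([0.364, 0.173, 0.01], 0.67)]
top lens [([0.565, -0.048, 0.244], 0.89), ([0.637, -0.387, 0.001], 0.18)]
top boom_grip [([0.497, -0.044, 0.293], 0.69)]
top stand [([0.687, 0.138, 0.0], 0.75)]
top dish_grip [([0.451, 0.109, 0.006], 0.97), ([0.429, -0.071, 0.044], 0.65)]
top dish_seat [([0.371, 0.171, 0.002], 0.82), ([0.568, -0.05, 0.03], 0.57)]
scene lens [([0.565, -0.048, 0.249], 0.78)]
scene boom_grip [([0.498, -0.045, 0.288], 0.92)]
scene stand [([0.691, 0.133, 0.001], 0.8), ([0.566, -0.048, 0.003], 0.77)]
scene dish_grip [([0.429, -0.072, 0.041], 0.64), ([0.454, 0.11, 0.013], 0.42)]
scene dish_seat [([0.565, -0.051, 0.03], 0.59), ([0.541, 0.072, 0.001], 0.47)]
10.8
```

View pics/c2.png

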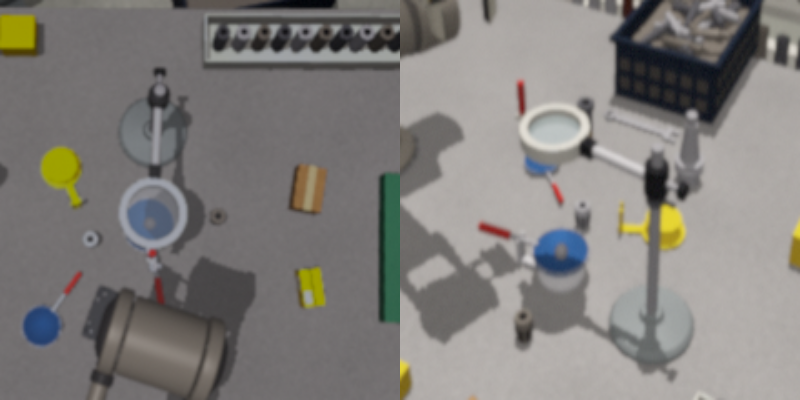

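The lens stands about 4 mm from the dish centre (ring at (152,215) left; dish beneath it at (152,220)). The wrist housing looks wide, so I check its height above the TCP before descending next to the boom grip.

Run:
```python
from h import *
def proj(c,p):
    m=cams.camera_model(c);T=np.linalg.inv(m['pose']);q=T[:3,:3]@np.array(p)+T[:3,3];u=q[:2]/q[2];u=u*(1+m['k1']*(u@u));K=np.array(m['camera_matrix']);return (K[:2,:2]@u+K[:2,2])
for dz in (-.178,0,.05,.1,.15,.2): print(dz,np.round(proj('scene',[.2286,.4724,.404+dz])*[800/512,600/384]))
print(proj('scene',[.2286+.057,.4724,.504])-proj('scene',[.2286,.4724,.504]))
rel([(.373,-.0387,.37,0.15),(.409,-.0727,.15,0.15),(.409,-.0727,.042,.15)])
b=cv2.imread('pics/scene0.png')[0:110,190:300]; cv2.imwrite('pics/w.png',cv2.resize(b,(600,600)))
```

```text
-0.178 [383. 151.]
0 [380.  82.]
0.05 [379.  61.]
0.1 [378.  39.]
0.15 [378.  16.]
0.2 [377.  -7.]
[13.0459668   1.73880276]
pose [ 0.3752 -0.0391  0.5291] yaw 2.779 t 10.8
[[0.005,-0.001,-0.000],0.837]
[[-0.109,-0.049,0.550],0.837]
[[-0.109,-0.049,0.820],0.837]
```

View pics/w.png

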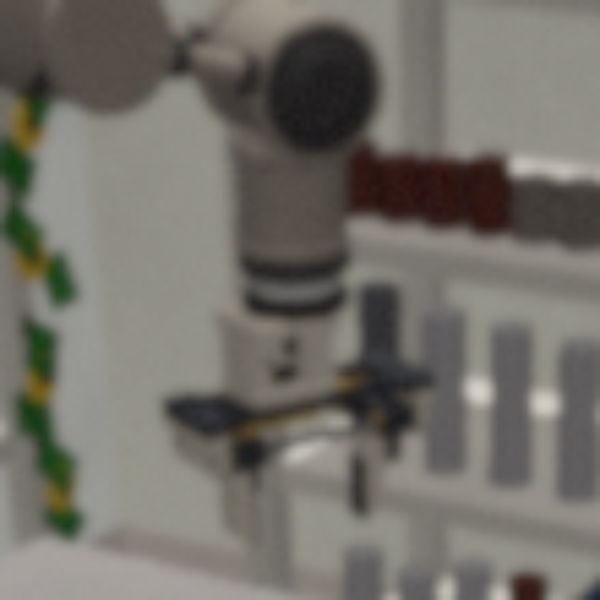

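```bash
python3 -m jog '[[[0,0,0],0.06,0],[[0,0,0],0.12,0],[[0,0,0],0.18,0],[[0,0,0],0.24,0],[[-0.02,0,0],0.3,0],[[-0.04,-0.01,0],0.36,0],[[-0.06,-0.02,0],0.42,0],[[-0.08,-0.03,0],0.48,0],[[-0.1,-0.04,0],0.54,0],[[-0.119,-0.043,0],0.6,0],[[-0.119,-0.043,0],0.66,0],[[-0.119,-0.043,0],0.72,0]]'
python3 - <<'E'
from h import *
rel([(.4137,-.0719,.15,0.15),(.4137,-.0719,.042,.15)])
E
```

```text
time: 12.3
tool_pos: [0.4137, -0.0721, 0.529]
tool_rot: [-3.141, 0.0, 0.522]
contact_force: [-0.3, 0.5, -0.2]
opening: 0.0918
grip_force: 0.0
pose [ 0.4137 -0.0721  0.529 ] yaw 0.522 t 12.3
[[0.000,-0.000,0.549],0.119]
[[0.000,-0.000,0.819],0.119]
```

```bash
python3 -m jog '[[[0,0,0.05],0.06,0],[[0,0,0.12],0.119,0],[[0,0,0.22],0.119,0],[[0,0,0.32],0.119,0],[[0,0,0.42],0.119,0],[[0,0,0.5],0.119,0],[[0,0,0.57],0.119,0],[[0,0,0.63],0.119,0],[[0,0,0.69],0.119,0.3],[[0,0,0.69],0.119,0.3],[[0,0,0.69],0.119,0.3]]'
python3 - <<'E'
from h import *
g=[];d=[]
for i in range(2):
  for c in ('top','scene'):
    snap(c,f'{c}3{i}.png')
    for t in ['dish_grip','dish_seat']: print(c,t,[(np.round(d['position'],3).tolist(),round(d['confidence'],2)) for d in models.pinpoint(t,c)][:2])
a=cv2.imread('pics/top30.png')[130:290,180:340];b=cv2.imread('pics/scene30.png')[150:300,150:300]
cv2.imwrite('pics/c3.png',np.hstack([cv2.resize(a,(400,400)),cv2.resize(b,(400,400))]))
rel([(.4137,-.0719,.042,.15)])
E
```

```text
time: 13.68
tool_pos: [0.414, -0.0721, 0.2538]
tool_rot: [3.141, -0.001, 0.155]
contact_force: [0.1, 0.6, -0.8]
opening: 0.0672
grip_force: 0.0
top dish_grip [([0.45, 0.11, 0.01], 0.75)]
top dish_seat [([0.372, 0.172, 0.001], 0.93)]
scene dish_grip [([0.427, -0.074, 0.042], 0.7), ([0.452, 0.109, 0.01], 0.45)]
scene dish_seat [([0.564, -0.05, 0.035], 0.77), ([0.43, -0.071, 0.039], 0.22)]
top dish_grip [([0.451, 0.11, 0.008], 0.92)]
top dish_seat [([0.371, 0.174, 0.003], 0.63), ([0.567, -0.046, 0.032], 0.48)]
scene dish_grip [([0.426, -0.071, 0.042], 0.75), ([0.494, 0.396, 0.002], 0.5)]
scene dish_seat [([0.569, -0.05, 0.033], 0.88), ([0.364, 0.174, 0.008], 0.55)]
pose [ 0.4136 -0.072   0.2531] yaw 0.155 t 14.275
[[0.000,-0.000,0.130],0.002]
```

View pics/c3.png

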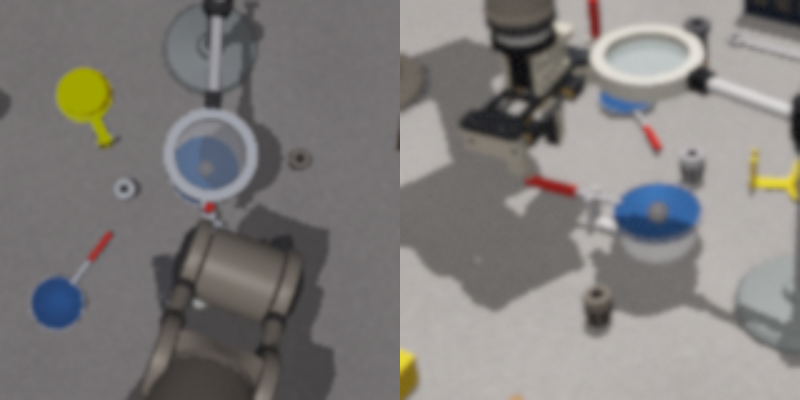

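Left: the forearm fork clears the lens and the boom grip. Right: the gripper is above the red handle (about (548,185)), with the ball in the dish. I descend and close gently.

```bash
python3 -m jog '[[[0,0,0.04],0.002,0.3],[[0,0,0.08],0.002,0.4],[[0,0,0.11],0.002,0.5],[[0,0,0.13],0.002,0.6],[[0,0,0.13],0.002,0.7],[[0,0,0.13],0.002,0.78],[[0,0,0.13],0.002,0.8],[[0,0,0.13],0.002,0.82],[[0,0,0.13],0.002,0.84],[[0,0,0.13],0.002,0.86],[[0,0,0.13],0.002,0.88],[[0,0,0.13],0.002,0.9]]' 10
python3 -m jog '[[[0,0,0],0,1],[[0,0,0],0,1],[[0,0,0],0,1],[[0,0,0],0,1]]' 25
python3 -m jog '[[[0,0,0],0,1],[[0,0,0],0,1],[[0,0,0],0,1],[[0,0,0],0,1]]' 60
python3 - <<'E'
from h import *
for c in ('top','scene'):
    snap(c,f'{c}4.png')
    for t in ['dish_grip','dish_seat','ball','lens']: print(c,t,[(np.round(d['position'],3).tolist(),round(d['confidence'],2)) for d in models.pinpoint(t,c)][:2])
E
```

```text
time: 15.78
tool_pos: [0.4137, -0.072, 0.2011]
tool_rot: [-3.142, -0.0, 0.149]
contact_force: [-0.8, -0.4, 1.5]
opening: 0.0139
grip_force: 10.0
time: 16.27
tool_pos: [0.4137, -0.072, 0.2011]
tool_rot: [-3.142, -0.0, 0.149]
contact_force: [0.7, 0.8, 0.6]
opening: 0.0138
grip_force: 25.0
time: 16.77
tool_pos: [0.4137, -0.072, 0.2011]
tool_rot: [-3.142, -0.0, 0.149]
contact_force: [-0.0, 1.0, 0.2]
opening: 0.0132
grip_force: 60.0
top dish_grip [([0.453, 0.111, 0.012], 0.77), ([0.57, -0.045, 0.033], 0.24)]
top dish_seat [([0.37, 0.175, 0.004], 0.7), ([0.566, -0.046, 0.035], 0.51)]
top ball []
top lens [([0.565, -0.048, 0.244], 0.85)]
scene dish_grip [([0.429, -0.07, 0.042], 0.89), ([0.567, -0.049, 0.036], 0.58)]
scene dish_seat [([0.565, -0.048, 0.034], 0.95), ([0.368, 0.171, 0.004], 0.57)]
scene ball [([0.57, -0.047, 0.045], 0.47)]
scene lens [([0.564, -0.048, 0.248], 0.61)]
```

```bash
python3 -m jog '[[[0,0,-0.002],0,1],[[0,0,-0.006],0,1],[[0,0,-0.012],0,1],[[0,0,-0.02],0,1],[[0,0,-0.03],0,1],[[0,0,-0.04],0,1],[[0,0,-0.05],0,1],[[0,0,-0.06],0,1],[[0,0,-0.068],0,1],[[0,0,-0.073],0,1],[[0,0,-0.075],0,1],[[0,0,-0.075],0,1]]' 60
python3 - <<'E'
from h import *
for i in range(2):
  for c in ('top','scene'):
    snap(c,f'{c}5.png')
    for t in ['dish_grip','dish_seat','ball','lens']: print(c,t,[(np.round(d['position'],3).tolist(),round(d['confidence'],2)) for d in models.pinpoint(t,c)][:2])
s=observe();print(s['contact_force'],s['torque'],s['tool_pos'])
b=cv2.imread('pics/scene5.png')[160:280,170:290]; cv2.imwrite('pics/c5.png',cv2.resize(b,(600,600),interpolation=cv2.INTER_CUBIC))
E
```

```text
time: 18.77
tool_pos: [0.4136, -0.072, 0.2311]
tool_rot: [-3.141, 0.0, 0.149]
contact_force: [-0.2, -0.4, -2.4]
opening: 0.0134
grip_force: 60.0
top dish_grip [([0.45, 0.114, 0.01], 0.74)]
top dish_seat [([0.373, 0.171, 0.003], 0.6), ([0.566, -0.048, 0.059], 0.42)]
top ball []
top lens [([0.564, -0.049, 0.244], 0.89)]
scene dish_grip [([0.428, -0.07, 0.071], 0.71), ([0.454, 0.11, 0.011], 0.49)]
scene dish_seat [([0.367, 0.175, 0.006], 0.72), ([0.566, -0.052, 0.063], 0.62)]
scene ball [([0.569, -0.05, 0.075], 0.56)]
scene lens [([0.562, -0.049, 0.253], 0.75)]
top dish_grip [([0.453, 0.113, 0.008], 0.63)]
top dish_seat [([0.373, 0.173, 0.0], 0.69), ([0.566, -0.049, 0.059], 0.56)]
top ball [([0.446, -0.384, -0.002], 0.65)]
top lens [([0.563, -0.047, 0.244], 0.75)]
scene dish_grip [([0.426, -0.068, 0.077], 0.75)]
scene dish_seat [([0.368, 0.174, 0.007], 0.7), ([0.569, -0.051, 0.061], 0.67)]
scene ball [([0.567, -0.05, 0.074], 0.44)]
scene lens [([0.563, -0.05, 0.247], 0.86), ([0.569, -0.047, 0.071], 0.52)]
[ 0.0126111   0.17095531 -1.31852711] [-0.10655333  0.47678783  0.00594748] [ 0.41359964 -0.07200735  0.23112387]
```

View pics/c5.png

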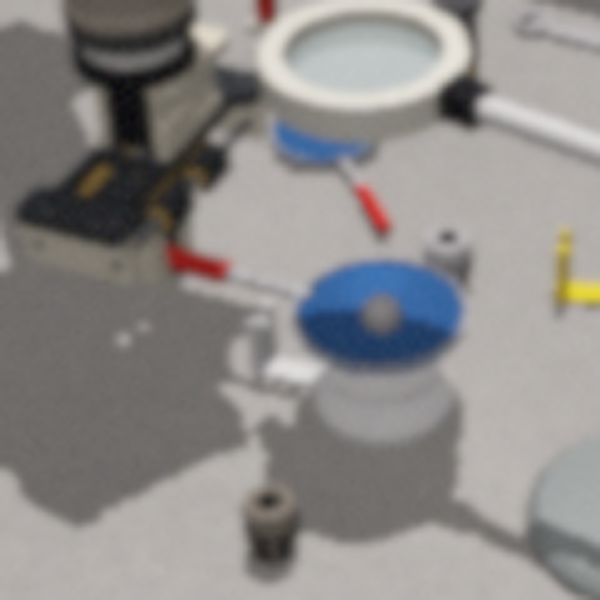

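Held clear of the rest; ball (381,315) sits at the dish's middle and the dish looks level. Lifting further.

```bash
python3 -m jog '[[[0,0,-0.003],0,1],[[0,0,-0.01],0,1],[[0,0,-0.025],0,1],[[0,0,-0.045],0,1],[[0,0,-0.07],0,1],[[0,0,-0.095],0,1],[[0,0,-0.12],0,1],[[0,0,-0.142],0,1],[[0,0,-0.16],0,1],[[0,0,-0.17],0,1],[[0,0,-0.175],0,1],[[0,0,-0.175],0,1]]' 60
python3 - <<'E'
from h import *
for i in range(2):
  for c in ('top','scene'):
    snap(c,f'{c}6.png')
    for t in ['dish_grip','dish_seat','ball']: print(c,t,[(np.round(d['position'],3).tolist(),round(d['confidence'],2)) for d in models.pinpoint(t,c)][:2])
s=observe();print(s['contact_force'],s['torque'])
C=np.array([.5665,-.049]);Lc=np.array([.564,-.049]);g=s['tool_pos'][:2]
z=s['tool_pos'][2]-robot.grip_depth; w0=.149
th=np.concatenate([np.linspace(0,np.pi/2,34)]); print(len(th))
def pt(t,f): 
    c,sn=np.cos(t),np.sin(t); v=g-C; return (*(C+(Lc-C)*f+np.array([c*v[0]-sn*v[1],sn*v[0]+c*v[1]])),z,w0+t)
# call 1: 0..30 deg
a=np.deg2rad([.5,1.5,3,5,7.5,10.5,13.5,16.5,19.5,22.5,25.5,28.5])
rel([pt(t,t/(np.pi/2)) for t in a])
E
```

```text
time: 21.28
tool_pos: [0.4136, -0.072, 0.301]
tool_rot: [-3.141, 0.0, 0.149]
contact_force: [-0.5, -0.6, -1.9]
opening: 0.0133
grip_force: 60.0
top dish_grip [([0.452, 0.11, 0.008], 0.96)]
top dish_seat [([0.369, 0.173, 0.002], 0.64), ([0.4, 0.306, -0.0], 0.39)]
top ball []
scene dish_grip [([0.428, -0.072, 0.144], 0.76), ([0.454, 0.109, 0.01], 0.52)]
scene dish_seat [([0.566, -0.048, 0.132], 0.56), ([0.367, 0.173, 0.008], 0.47)]
scene ball [([0.566, -0.047, 0.142], 0.53)]
top dish_grip [([0.448, 0.108, 0.008], 0.72), ([0.446, -0.387, -0.004], 0.31)]
top dish_seat [([0.371, 0.174, 0.001], 0.61)]
top ball []
scene dish_grip [([0.431, -0.071, 0.14], 0.88), ([0.453, 0.106, 0.015], 0.52)]
scene dish_seat [([0.569, -0.046, 0.143], 0.66), ([0.567, -0.051, 0.132], 0.62)]
scene ball [([0.57, -0.049, 0.141], 0.38)]
[-0.13361367 -0.95464174 -1.15182448] [-0.09583146  0.42782839  0.00687074]
34
pose [ 0.4136 -0.072   0.3011] yaw 0.149 t 22.075
[[-0.000,0.003,-0.000],-0.003]
[[0.000,0.010,-0.000],-0.008]
[[0.000,0.020,-0.000],-0.017]
[[0.001,0.034,-0.000],-0.028]
[[0.003,0.050,-0.000],-0.042]
[[0.006,0.070,-0.000],-0.058]
[[0.010,0.090,-0.000],-0.075]
[[0.015,0.110,-0.000],-0.092]
[[0.021,0.129,-0.000],-0.108]
[[0.028,0.148,-0.000],-0.125]
[[0.036,0.166,-0.000],-0.142]
[[0.045,0.184,-0.000],-0.158]
```

```bash
python3 -m jog '[[[0,0.003,0],-0.003,1],[[0,0.01,0],-0.008,1],[[0,0.02,0],-0.017,1],[[0.001,0.034,0],-0.028,1],[[0.003,0.05,0],-0.042,1],[[0.006,0.07,0],-0.058,1],[[0.01,0.09,0],-0.075,1],[[0.015,0.11,0],-0.092,1],[[0.021,0.129,0],-0.108,1],[[0.028,0.148,0],-0.125,1],[[0.036,0.166,0],-0.142,1],[[0.045,0.184,0],-0.158,1]]' 60
python3 -m jog '[[[0.0005,0.0202,0],-0.0167,1],[[0.0021,0.0404,0],-0.0333,1],[[0.0048,0.0605,0],-0.05,1],[[0.0084,0.0804,0],-0.0667,1],[[0.0132,0.1,0],-0.0833,1],[[0.0189,0.1194,0],-0.1,1],[[0.0257,0.1385,0],-0.1167,1],[[0.0334,0.1572,0],-0.1333,1],[[0.0421,0.1755,0],-0.15,1],[[0.0518,0.1933,0],-0.1667,1],[[0.0624,0.2105,0],-0.1833,1],[[0.0738,0.2272,0],-0.2,1]]' 60
python3 - <<'E'
from h import *
s=observe();print(s['torque'],s['qpos'].round(2))
w=s['tool_rot'][2]; print(w, s['tool_pos'][:2]+.1546*np.array([np.cos(w),np.sin(w)]))
for a in [3,6,9,12,15,18,20.5,22.5,24,25,25.56]:
    t=np.deg2rad(a); print('[[%.4f,%.4f,0],%.4f,1],'%(.3865*(1-np.cos(t)),.3865*np.sin(t),-a/180),end='')
E
```

```text
time: 23.58
tool_pos: [0.4425, -0.1427, 0.3011]
tool_rot: [3.141, -0.0, 0.648]
contact_force: [-0.0, 0.2, -1.6]
opening: 0.0133
grip_force: 60.0
time: 25.08
tool_pos: [0.5208, -0.1975, 0.301]
tool_rot: [3.141, 0.0, 1.276]
contact_force: [-0.3, -0.3, -2.1]
opening: 0.0133
grip_force: 60.0
[-0.32675167  0.17465371 -0.00511482] [-0.5   0.5   1.58 -0.    1.06 -0.21]
1.2759969704828136 [ 0.56575724 -0.04961887]
[[0.0005,0.0202,0],-0.0167,1],[[0.0021,0.0404,0],-0.0333,1],[[0.0048,0.0605,0],-0.0500,1],[[0.0084,0.0804,0],-0.0667,1],[[0.0132,0.1000,0],-0.0833,1],[[0.0189,0.1194,0],-0.1000,1],[[0.0245,0.1354,0],-0.1139,1],[[0.0294,0.1479,0],-0.1250,1],[[0.0334,0.1572,0],-0.1333,1],[[0.0362,0.1633,0],-0.1389,1],[[0.0378,0.1668,0],-0.1420,1],
```

```bash
python3 -m jog '[[[0.0005,0.0202,0],-0.0167,1],[[0.0021,0.0404,0],-0.0333,1],[[0.0048,0.0605,0],-0.05,1],[[0.0084,0.0804,0],-0.0667,1],[[0.0132,0.1,0],-0.0833,1],[[0.0189,0.1194,0],-0.1,1],[[0.0245,0.1354,0],-0.1139,1],[[0.0294,0.1479,0],-0.125,1],[[0.0334,0.1572,0],-0.1333,1],[[0.0362,0.1633,0],-0.1389,1],[[0.0378,0.1668,0],-0.142,1],[[0.0378,0.1668,0],-0.142,1]]' 60
python3 - <<'E'
from h import *
s=observe();w=s['tool_rot'][2]; print(w-.149, s['tool_pos'][:2]+.1546*np.array([np.cos(w),np.sin(w)]))
for i in range(3):
  for c in ('top','scene'):
    snap(c,f'{c}7.png')
    for t in ['dish_grip','dish_seat','ball','lens','stand']: print(c,t,[(np.round(d['position'],3).tolist(),round(d['confidence'],2)) for d in models.pinpoint(t,c)][:2])
a=cv2.imread('pics/top7.png')[120:270,200:350];b=cv2.imread('pics/scene7.png')[120:290,160:330]
cv2.imwrite('pics/c7.png',np.hstack([cv2.resize(a,(400,400)),cv2.resize(b,(400,400))]))
s=observe();print(s['contact_force'],s['time'])
E
```

```text
time: 26.58
tool_pos: [0.5888, -0.2021, 0.3011]
tool_rot: [3.142, -0.0, 1.719]
contact_force: [-0.7, -0.4, -2.1]
opening: 0.0137
grip_force: 60.0
1.570483106738944 [ 0.56586443 -0.04918938]
top dish_grip [([0.451, 0.11, 0.008], 0.68), ([0.402, 0.307, 0.002], 0.16)]
top dish_seat [([0.371, 0.173, 0.003], 0.59)]
top ball []
top lens [([0.561, -0.05, 0.242], 0.73)]
top stand [([0.686, 0.14, -0.001], 0.65)]
scene dish_grip [([0.587, -0.19, 0.142], 0.86), ([0.455, 0.108, 0.01], 0.38)]
scene dish_seat [([0.565, -0.051, 0.131], 0.76), ([0.567, -0.05, 0.126], 0.68)]
scene ball [([0.568, -0.044, 0.141], 0.53)]
scene lens [([0.563, -0.049, 0.25], 0.89)]
scene stand [([0.568, -0.046, 0.004], 0.92), ([0.689, 0.133, 0.001], 0.67)]
top dish_grip [([0.455, 0.111, 0.011], 0.55), ([0.497, -0.048, 0.292], 0.37)]
top dish_seat [([0.37, 0.174, 0.002], 0.69)]
top ball []
top lens [([0.56, -0.048, 0.244], 0.81)]
top stand []
scene dish_grip [([0.588, -0.189, 0.143], 0.98), ([0.453, 0.109, 0.01], 0.55)]
scene dish_seat [([0.565, -0.05, 0.132], 0.67), ([0.367, 0.171, 0.006], 0.47)]
scene ball [([0.566, -0.044, 0.143], 0.45)]
scene lens [([0.563, -0.049, 0.249], 0.64)]
scene stand [([0.691, 0.134, -0.003], 0.82), ([0.567, -0.047, 0.004], 0.67)]
top dish_grip [([0.454, 0.109, 0.012], 0.77)]
top dish_seat [([0.37, 0.174, 0.002], 0.87)]
top ball []
top lens [([0.563, -0.05, 0.244], 0.98)]
top stand [([0.684, 0.137, -0.004], 0.88)]
scene dish_grip [([0.585, -0.188, 0.143], 0.59), ([0.452, 0.112, 0.01], 0.56)]
scene dish_seat [([0.564, -0.05, 0.131], 0.79), ([0.365, 0.169, 0.006], 0.4)]
scene ball [([0.568, -0.044, 0.143], 0.64)]
scene lens [([0.563, -0.048, 0.25], 0.64)]
scene stand [([0.688, 0.135, -0.0], 0.91), ([0.569, -0.047, 0.003], 0.67)]
[-0.31421199  0.32078485 -1.53589014] 28.375
```

View pics/c7.png

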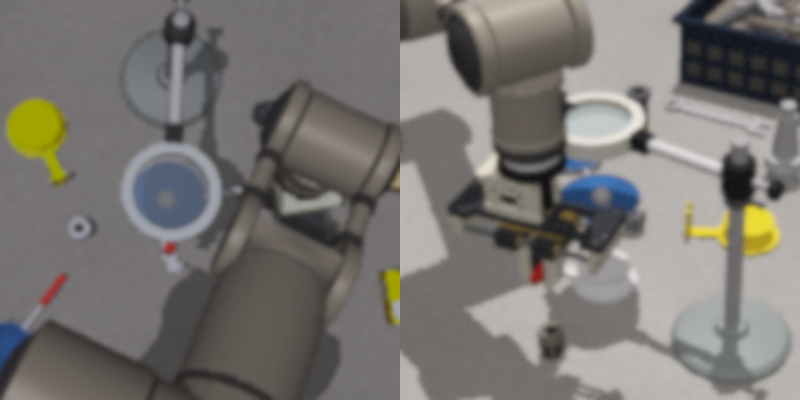

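The dish is turned 90° and stands under the lens: in the top crop the blue disc (170,193) lies inside the ring (170,190), with the ball near the middle at (167,198). In the scene crop the gripper is clear of the lens head. The measured offsets are 2–3 mm between dish and lens and about 5 mm between ball and dish centre, and the tilt is about 1°.

```bash
python3 -c "
from cell import robot
print(robot.hand_in())"
```

```text
the job is handed in; nothing more can be done
None
```

I handed the job in; the verdict was not reported. By my last measurements the dish was held by its handle, quarter-turned and tilted about 1°, its centre 2–3 mm from plumb under the lens, with the ball about 5 mm off the dish's middle and 10 cm below the glass.

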